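# Dock the vial rack against the autosampler's corner stop

### The arm

A 6-joint arm with a two-finger parallel gripper is mounted at the origin on the work surface. World frame = base frame: x ahead of the robot, y to its left, z up, the work surface at z = 0. Lengths are in m, angles in rad, forces in N, time in s.
With the tool pointing down it reaches from about 0.275 to 0.75 m from the base axis. Payload 10.2 kg.
Tool frame: the origin (TCP) lies between the finger pads; the fingertips stand env.tip_reach ahead of it and the grasp point (between the pads) lies 3 mm ahead of it (env.tip_reach is the distance from the TCP to the fingertips, in m); z points along the fingers, y is the line along which they close (so a half turn about z gives the same grasp; the last joint's range is limited). The gripper opens to 88 mm and grips with 3 to 60 N. Pads are 18 mm wide; open, the fingers measure 123 mm over their backs; the gripper's body (75 mm by 187 mm) begins 45 mm behind the grasp point.
Start: joints at [1.084, 0.313, 1.498, -0, 1.331, -0.223], TCP at [0.137, 0.507, 0.261] pointing down, gripper open.
Joint ranges: [-2.94, 2.94], [-0.97, 2.17], [0.19, 2.56], [-1.23, 4.37], [0.02, 3.11], [-2.88, 2.88]. Speed limits (rad/s): [2.39, 2.39, 3.01, 3.14, 3.14, 3.14].

### API

Orientations are given as a rotation vector (axis times angle).
In Python, from plant import env gives the robot as it stands.
- The arm moves only by the shell command python3 -m creep 'ROWS' [FORCE]. ROWS is JSON, a list of rows, each a list of 5 numbers: the shift along the tool's x, y, z in mm, then the turn about the tool's z in rad, then the closure, from -1 (fully open) to 1 (shut), so that 0 is half open. A call has 1 to 12 rows; each row shifts and turns the commanded pose from where the row before left it, along the tool's axes as they then stand; what a row does not reach is not made up. A row lasts 1/10 s, in which the tool goes at most 50 mm and 8.59 degrees, less where a joint would pass 70% of its speed; a pose out of reach is approached as far as the arm can. A call is refused whole if a number of a shift passes 50 or a number of a turn 0.15, either way. A call with a gripper value outside its range is refused whole. The fingers move at their own pace and stop on an object; FORCE is the grip in N (left out, the last holds). Time passes only in rows, so rows that do not move let the fingers close. It gives the time, the measured TCP pose, the force, the opening and the grip force at its end, in the units of the state.
- env.get_obs(): the state, without advancing time (a new reading comes with each control period).
- env.get_image(name): name is "side" or "top"; returns (picture, depth): 384x512x3 uint8, red, green, blue; 384x512 float32, m along the optical axis (not along the pixel's ray), 0 where there is no reading.
- env.camera_info(name): a dict with "mtx" (3x3 intrinsics, pixels), "origin" and "orientation" of the camera in the world. Camera axes: x right, y up, looking along -z (the intrinsics and any distortion apply to the point x, -y, -z); pixel columns grow to the right and rows downward; lengths in m; the calibration is good to about 2 mm. A picture is of the moment at which its call begins. camera_info takes no time and is no camera call.
- env.hand_in(): hands the job in; it is judged then, once.
The state is a dict: "time_s": time; "joint_pos": joint angles; "dq": joint speeds; "joint_efforts": joint torques, N m; "tcp_pos": TCP position; "eef_rot": TCP orientation; "ft_force": force on the tool from outside, world axes, zero at the start; "moment": the same for the moment, N m; "gripper_width": finger opening in m; "finger_force": force on a finger pad.
Only numpy, scipy, OpenCV 4.12 (cv2) and the standard library are available. Lean on these libraries where they do the work, as an engineer would, in place of code of your own. Each camera call takes 0.05 s, during which the arm holds its last target. There are 200 camera calls.

### The job

Push the grey rack full of capped vials along the bench into the inside corner of the low L-shaped metal stop, so that it sits square and flush against both rails, its long side along the long rail. Only push it, with the fingers against its sides: do not lift or tip it, and do not touch the vials standing in it. Leave the other loose things on the bench where they are.

Things in the scene. Friction and masses are not known exactly. Their poses are not given: they have to be found in the camera images.
- rack: vial rack: solid grey plastic block, 120 mm (its x) by 92 mm (its y) by 40 mm tall, about 0.4 kg, flat upright sides, loose on the bench to the right of the stop, turned at most 0.5 rad from the stop's axes. Origin: centre of its underside; z up. Home: origin 60 mm from the short rail's inner face and 46 mm from the long rail's
- vials: the 13 amber vials with black caps fixed in the rack's top (origin and axes as rack); they reach 53 mm above the bench and stay within x +-46 mm and y +-26 mm of the rack's centre. Not to be touched
- stop: L-shaped dark steel stop, fixed: rails 14 mm thick, 22 mm tall. Origin: the L's inside corner at bench level; z up. Long rail: 167 mm along -x, inner face at y = 0, rail on the +y side. Short rail: 60 mm along -y, inner face at x = 0, rail on the +x side. Its x axis points away from the robot (turned 0 to 0.25 rad left); the rack starts on its -y side
- tip_box: pipette-tip box of blue plastic with a clear lid, 87 x 124 x 56 mm tall; beyond the short rail. Origin: centre of its underside. Bystander, leave it
- reagent: amber glass bottle with a white cap, 42 mm across, about 95 mm tall; just beyond the short rail. Origin: centre of its underside. Bystander, leave it
- beaker: open glass beaker, 56 mm across, 65 mm tall; left of the long rail. Origin: centre of its underside. Bystander, leave it
- sample_jar: small glass sample jar, 28 mm across, 58 mm tall; left of the long rail. Origin: centre of its underside. Bystander, leave it
- low_rack: the other rack: grey like the vial rack but lower, smaller and empty, 100 x 70 x 24 mm tall; at the right. Origin: centre of its underside. Bystander, leave it
- mouse: black computer mouse, 105 x 60 x 33 mm tall; near the keyboard on the left. Origin: centre of its underside. Bystander, leave it
Mind the look-alikes: they are no part of the job. What is shaped like the rack but yellow is not meant.

How it is judged:
By the outcome, as a careful person would: the job done as asked, in the order asked, and still so for the second after the job is handed in, with the robot touching nothing.
It also fails if it takes over 54 s, if anything falls off the work surface, if the arm or the gripper's body presses on something with over 40 N, if the wrist force passes 120 N, or if a joint passes its speed limit or range.

## Working session

There is one attempt and no reset: what is moved stays moved. The work goes in short steps, Python scripts to look and compute and a shell command to move; the robot and the scene stay as the last step left them, time stands still between calls to the robot, and variables do not carry over. Pictures are saved under pics/ and viewed, at most 10 in all, crops included, and the job is handed in when it is done.

```bash
ls; mkdir -p pics; cat > h.py <<'E'
import numpy as np, cv2
from scipy.spatial.transform import Rotation as R
from plant import env
def cam(n):
    i=env.camera_info(n); o=np.array(i["orientation"],float)
    M=R.from_rotvec(o).as_matrix() if o.size==3 else (o.reshape(3,3) if o.size==9 else None)
    return np.array(i["mtx"]),np.array(i["origin"]),M,i
def ray(n,uv,z):
    K,o,M,_=cam(n); uv=np.atleast_2d(np.array(uv,float))
    d=np.c_[(uv[:,0]-K[0,2])/K[0,0],-(uv[:,1]-K[1,2])/K[1,1],-np.ones(len(uv))]@M.T
    return o+d*((z-o[2])/d[:,2])[:,None]
def cloud(n,dep):
    K,o,M,_=cam(n); v,u=np.mgrid[:384,:512]
    p=np.stack([(u-K[0,2])/K[0,0]*dep,-(v-K[1,2])/K[1,1]*dep,-dep],-1)
    return p@M.T+o
E
python3 - <<'E'
from h import *
for n in("top","side"):
    im,d=env.get_image(n); cv2.imwrite(f"pics/{n}0.png",im[...,::-1]); np.savez(f"pics/{n}0",im=im,d=d); print(env.camera_info(n))
print(env.get_obs(),env.tip_reach)
E
```

```text
pics
{'mtx': array([[480.44399778,   0.        , 257.75602335],
       [  0.        , 480.44399778, 194.5460708 ],
       [  0.        ,   0.        ,   1.        ]]), 'origin': array([ 0.27528492, -0.02014926,  1.46984917]), 'orientation': array([ 0.17847493, -0.17817639, -1.62179094])}
{'mtx': array([[391.58088787,   0.        , 254.41923745],
       [  0.        , 391.58088787, 190.23050616],
       [  0.        ,   0.        ,   1.        ]]), 'origin': array([0.30641055, 0.79570704, 0.58248517]), 'orientation': array([ 0.20810313, -1.38446284, -2.52574447])}
{'time_s': 0.1, 'joint_pos': array([ 1.08357973e+00,  3.13353686e-01,  1.49834893e+00,  7.01109397e-06,
        1.33101645e+00, -2.23415797e-01]), 'dq': array([ 0.00040901,  0.00072693, -0.00192064,  0.00120167, -0.00053561,
       -0.00131656]), 'joint_efforts': array([ 1.53503697e-03, -4.02814758e+01, -2.52645403e+01,  6.94872974e-02,
        3.42109194e-02, -5.82857751e-05]), 'tcp_pos': array([0.13681792, 0.50665392, 0.26024353]), 'eef_rot': array([-4.13127000e-01, -3.11390842e+00,  1.65490400e-03]), 'ft_force': array([ 0.4369993 ,  0.35531073, -1.03665554]), 'moment': array([-0.04538163, -0.00389811,  0.05673417]), 'finger_force': 0.0, 'gripper_width': 0.08795318002995821} 0.022
```

View pics/top0.png

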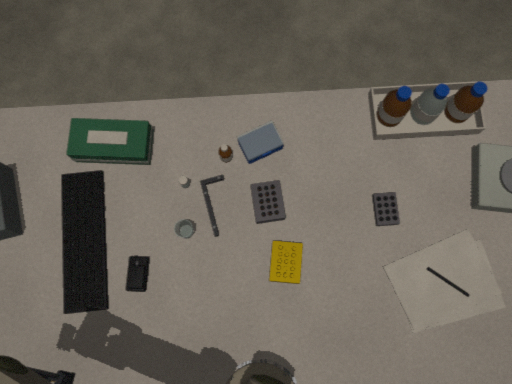

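View pics/side0.png

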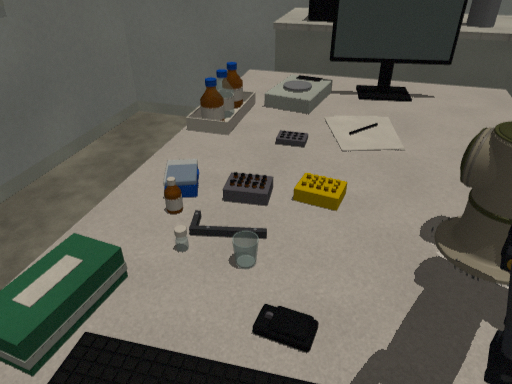

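```bash
python3 - <<'E'
from h import *
f=np.load("pics/top0.npz"); im,d=f["im"],f["d"]
c=cv2.resize(im[115:285,165:325],None,fx=3.5,fy=3.5,interpolation=cv2.INTER_CUBIC); cv2.imwrite("pics/crop.png",c[...,::-1])
P=cloud("top",d); z=P[...,2]
print("bench z",np.median(z[230:300,150:260]), "rack top", np.percentile(z[190:210,258:280],[5,25,50,75,95]))
def rect(m,lo,hi,h,box):
    w=np.zeros_like(m);x0,y0,x1,y1=box;w[y0:y1,x0:x1]=1
    q=P[(m&w&(z>lo)&(z<hi)).astype(bool)][:,:2].astype(np.float32)
    (c,s,a)=cv2.minAreaRect(q); print(len(q),c,s,a); return q
one=np.ones(z.shape,bool)
rect(one,.03,.07,0,(245,172,295,232))
rect(one,.012,.03,0,(198,170,230,240))
g=im.astype(int); dark=(g.max(2)<75)
for nm,b,h in(("rack",(245,172,295,232),.04),("stop",(198,172,228,240),.022)):
    m=np.zeros(z.shape,np.uint8);x0,y0,x1,y1=b;m[y0:y1,x0:x1]=(dark)[y0:y1,x0:x1]
    cs,_=cv2.findContours(m,0,2);k=max(cs,key=cv2.contourArea)
    w=ray("top",k[:,0,:],h)[:,:2].astype(np.float32)
    ap=cv2.approxPolyDP(k,3,True)[:,0]
    print(nm,cv2.contourArea(k),cv2.minAreaRect(w)); print(ap.tolist(),ray("top",ap,h)[:,:2].round(3).tolist())
E
```

```text
bench z 0.0009502756954794522 rack top [0.03692429 0.04014931 0.04219487 0.04585225 0.05628661]
1169 (0.582909882068634, -0.05751493573188782) (0.12151067703962326, 0.09223312884569168) 5.683794021606445
364 (0.5822930932044983, 0.09580297768115997) (0.1818363219499588, 0.07308704406023026) 11.41231918334961
rack 558.5 ((0.5861067175865173, -0.057651765644550323), (0.10469616949558258, 0.08223158866167068), 5.606893062591553)
[[277, 181], [252, 187], [258, 192], [254, 196], [258, 195], [264, 217], [279, 212], [275, 202], [279, 199], [275, 196]] [[0.642, -0.091], [0.628, -0.013], [0.611, -0.031], [0.599, -0.018], [0.601, -0.03], [0.532, -0.044], [0.545, -0.091], [0.577, -0.08], [0.585, -0.093], [0.595, -0.082]]
stop 266.0 ((0.5844912528991699, 0.11996865272521973), (0.06783657521009445, 0.19239088892936707), 82.6681137084961)
[[222, 175], [201, 181], [203, 192], [207, 192], [204, 196], [215, 236], [218, 231], [205, 185], [223, 179]] [[0.676, 0.078], [0.661, 0.144], [0.625, 0.139], [0.624, 0.127], [0.612, 0.137], [0.486, 0.107], [0.501, 0.098], [0.647, 0.132], [0.663, 0.076]]
```

View pics/crop.png

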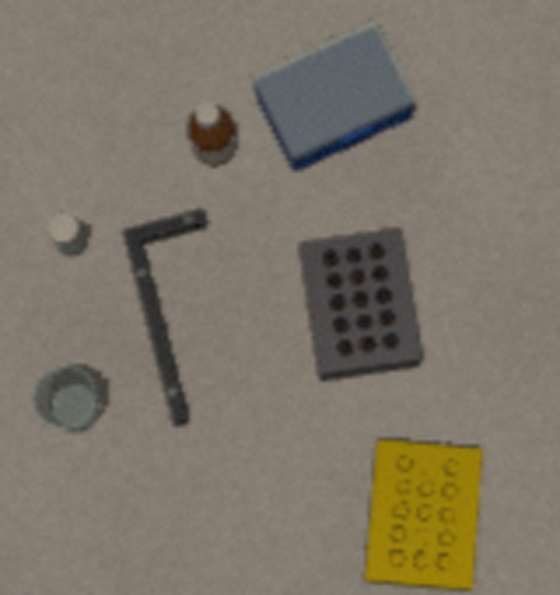

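The grey vial rack at top-view px (268,201) is the one meant: it measures 121x92 mm and 40 mm tall, and it has black caps. The other grey rack at (386,209) is smaller and lower, and the one at (286,262) is yellow. The stop's inside corner is at about px (205,185). The crop confirms the rack, and nothing stands between it and the stop.

Fits: the stop corner is at (0.653, 0.133), turned 0.199 rad. The rack is at (0.583, -0.058), turned 0.099 rad. I move to its right side first.

```bash
python3 -m creep '[[-28,-23,0,0,0],[-28,-23,0,0,0],[-28,-23,0,0,0],[-28,-23,0,0,0],[-28,-23,0,0,0],[-28,-23,0,0,0],[-28,-23,0,0,0],[-28,-23,0,0,0],[-28,-23,0,0,0],[-28,-23,0,0,0],[-28,-23,0,0,0]]' && python3 -m creep '[[-28,-23,0,0,0],[-28,-23,0,0,0],[-28,-23,0,0,0],[-28,-23,0,0,0],[-28,-23,0,0,0],[-28,-23,0,0,0],[-28,-23,0,0,0],[-28,-23,0,0,0],[-28,-23,0,0,0],[-28,-23,0,0,0],[-28,-23,0,0,0]]' && python3 -m creep '[[0,0,0,0.139,0.3],[0,0,0,0.139,0.3],[0,0,0,0.139,0.3],[0,0,0,0.139,0.3],[0,0,0,0.139,0.3],[0,0,0,0.139,0.3],[0,0,0,0.139,0.3],[0,0,0,0.139,0.3],[0,0,0,0,0.3]]'
cat > w.py <<'E'
from h import *
import sys
th=.199; C=np.array([.6527,.1334]); S=np.array([[np.cos(th),np.sin(th)],[-np.sin(th),np.cos(th)]])
def st():
    o=env.get_obs(); M=R.from_rotvec(o["eef_rot"]).as_matrix()
    p=S@(o["tcp_pos"][:2]-C)*1000; h=np.arctan2(M[1,0],M[0,0])
    print("t",o["time_s"],"tcp in stop mm",p.round(1),"tip z",round(1000*(o["tcp_pos"][2]-env.tip_reach),1),"toolx heading rel stop",round(h-th,4),"tilt",M[2].round(3),"F stop",(S@o["ft_force"][:2]).round(1),o["ft_force"][2].round(1),"width",round(o["gripper_width"],4))
    print("q",o["joint_pos"].round(2))
if __name__=="__main__": st()
E
python3 w.py
```

```text
time_s: 1.2
tcp_pos: [0.3688, 0.1809, 0.2606]
eef_rot: [-0.413, -3.114, 0.0]
ft_force: [0.1, -0.5, -0.3]
gripper_width: 0.0441
finger_force: 0.0
time_s: 2.3
tcp_pos: [0.6002, -0.1435, 0.2603]
eef_rot: [-0.413, -3.114, -0.0]
ft_force: [0.7, -0.1, 0.1]
gripper_width: 0.044
finger_force: 0.0
time_s: 3.2
tcp_pos: [0.5996, -0.1422, 0.2603]
eef_rot: [-1.996, -2.425, 0.0]
ft_force: [-0.7, -0.2, -0.3]
gripper_width: 0.0307
finger_force: 0.0
t 3.2 tcp in stop mm [-106.6 -259.7] tip z 238.3 toolx heading rel stop 1.5656 tilt [ 0.    -0.001 -1.   ] F stop [-0.7 -0.1] -0.3 width 0.0307
q [-0.42  0.52  1.2  -0.    1.43 -0.62]
```

```bash
python3 -m creep '[[0,0,40,0.005,-0.4],[0,0,40,0,-0.4],[0,0,40,0,-0.4],[0,0,40,0,-0.4],[0,0,30,0,-0.4],[0,0,20,0,-0.4],[0,0,12,0,-0.4],[0,0,0,0,-0.4]]'; python3 w.py
python3 - <<'E'
from h import *
im,d=env.get_image("side"); cv2.imwrite("pics/s1.png",cv2.resize(im[90:290,130:400],None,fx=2.5,fy=2.5)[...,::-1])
E
```

```text
time_s: 4.0
tcp_pos: [0.5991, -0.142, 0.0374]
eef_rot: [-1.997, -2.422, 0.001]
ft_force: [0.4, -0.0, 0.9]
gripper_width: 0.0618
finger_force: 0.0
t 4.0 tcp in stop mm [-107.  -259.4] tip z 15.4 toolx heading rel stop 1.5639 tilt [ 0.001 -0.002 -1.   ] F stop [ 0.3 -0.1] 0.9 width 0.0618
q [-0.42  0.75  1.42 -0.    0.97 -0.61]
```

View pics/s1.png

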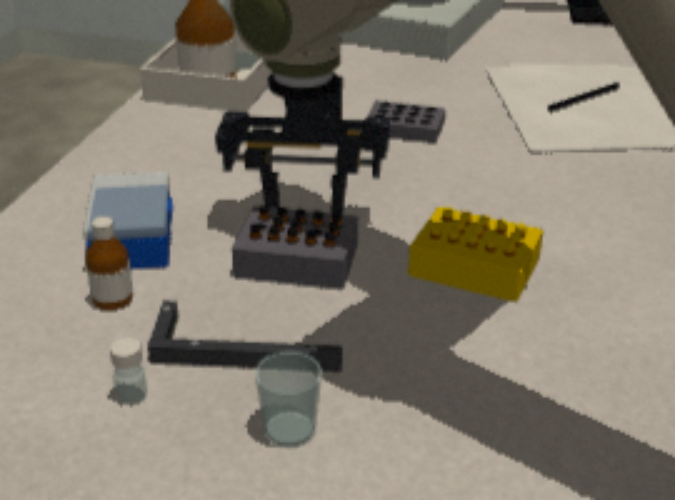

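The fingers stand low behind the rack's far long side (about crop px (300,205)), clear of the vials. Now I push towards the long rail.

```bash
python3 -m creep '[[10,0,0,-0.007,-0.4],[10,0,0,0,-0.4],[10,0,0,0,-0.4],[10,0,0,0,-0.4],[10,0,0,0,-0.4],[10,0,0,0,-0.4]]'; python3 w.py; python3 -m creep '[[10,0,0,0,-0.4],[10,0,0,0,-0.4],[10,0,0,0,-0.4],[10,0,0,0,-0.4],[10,0,0,0,-0.4],[10,0,0,0,-0.4],[5,0,0,0,-0.4],[0,0,0,0,-0.4]]'; python3 w.py
cat > m.py <<'E'
from w import *
import sys
def meas(fn=None):
    im,d=env.get_image("top"); P=cloud("top",d); z=P[...,2]; q=np.c_[P[...,0].ravel(),P[...,1].ravel()]
    s=((q-C)@S.T*1000).reshape(z.shape+(2,))
    m=(z>.031)&(z<.06)&(s[...,0]>-205)&(s[...,0]<-0)&(s[...,1]<2)&(s[...,1]>-260)
    cc=cv2.connectedComponentsWithStats(m.astype(np.uint8)); k=1+np.argmax(cc[2][1:,4])
    pts=s[cc[1]==k].astype(np.float32); print("rack rect in stop:",len(pts),cv2.minAreaRect(pts))
    if fn: cv2.imwrite(fn,cv2.resize(im[110:290,150:340],None,fx=3,fy=3)[...,::-1])
meas(*sys.argv[1:])
E
python3 m.py pics/t2.png
```

```text
time_s: 4.65
tcp_pos: [0.5881, -0.0828, 0.0392]
eef_rot: [1.991, 2.429, 0.0]
ft_force: [0.2, -4.5, 2.2]
gripper_width: 0.0616
finger_force: 1.8
t 4.65 tcp in stop mm [-106.1 -199.2] tip z 17.2 toolx heading rel stop 1.5691 tilt [-0.001  0.001 -1.   ] F stop [-0.7 -4.5] 2.2 width 0.0616
q [-0.34  0.71  1.5  -0.    0.93 -0.53]
time_s: 5.45
tcp_pos: [0.5747, -0.0186, 0.0384]
eef_rot: [-1.99, -2.429, 0.0]
ft_force: [-0.1, -0.0, -0.9]
gripper_width: 0.0616
finger_force: 0.0
t 5.45 tcp in stop mm [-106.5 -133.5] tip z 16.4 toolx heading rel stop 1.5695 tilt [ 0.001 -0.001 -1.   ] F stop [-0.1 -0. ] -0.9 width 0.0616
q [-0.24  0.68  1.56  0.    0.9  -0.43]
rack rect in stop: 47 ((-69.90826416015625, -36.009239196777344), (16.441173553466797, 39.73111343383789), 78.23248291015625)
```

View pics/t2.png

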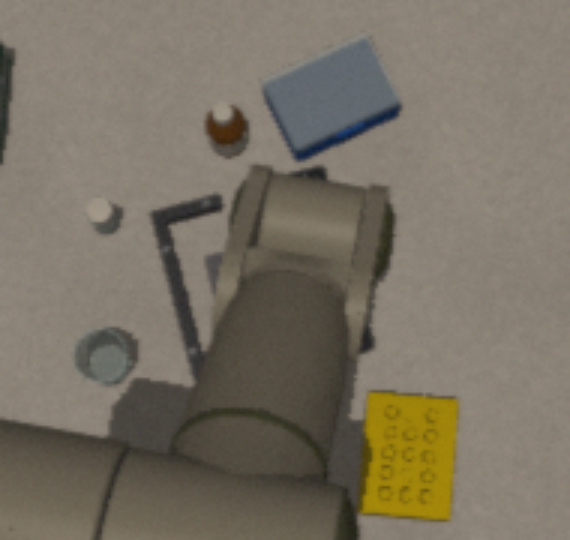

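The arm hides the rack from above; only a grey strip shows at about crop px (213,275), roughly 30 mm short of the long rail as expected. I continue by force.

```bash
python3 -m creep '[[8,0,0,0,-0.4],[8,0,0,0,-0.4],[6,0,0,0,-0.4],[3,0,0,0,-0.4],[2,0,0,0,-0.4],[0,0,0,0,-0.4]]'; python3 w.py;  python3 -m creep '[[1.5,0,0,0,-0.4],[1.5,0,0,0,-0.4]]'; python3 w.py; python3 -m creep '[[1.5,0,0,0,-0.4],[1.5,0,0,0,-0.4]]'; python3 w.py
```

```text
time_s: 6.1
tcp_pos: [0.5699, 0.0071, 0.0387]
eef_rot: [-1.992, -2.429, -0.0]
ft_force: [0.5, 0.2, -0.0]
gripper_width: 0.0619
finger_force: 0.0
t 6.1 tcp in stop mm [-106.1 -107.5] tip z 16.7 toolx heading rel stop 1.5689 tilt [ 0. -0. -1.] F stop [0.5 0.1] -0.0 width 0.0619
q [-0.19  0.67  1.58  0.    0.89 -0.39]
time_s: 6.3
tcp_pos: [0.5701, 0.0087, 0.0391]
eef_rot: [1.989, 2.428, -0.001]
ft_force: [3.2, -11.1, 1.3]
gripper_width: 0.0617
finger_force: 5.6
t 6.3 tcp in stop mm [-105.6 -105.9] tip z 17.1 toolx heading rel stop 1.5696 tilt [-0.002  0.002 -1.   ] F stop [  0.9 -11.5] 1.3 width 0.0617
q [-0.19  0.67  1.58 -0.    0.89 -0.39]
time_s: 6.5
tcp_pos: [0.5711, 0.0096, 0.04]
eef_rot: [1.984, 2.425, -0.001]
ft_force: [6.2, -24.3, 1.4]
gripper_width: 0.0618
finger_force: 12.3
t 6.5 tcp in stop mm [-104.5 -105.2] tip z 18.0 toolx heading rel stop 1.571 tilt [-0.007  0.005 -1.   ] F stop [  1.2 -25.1] 1.4 width 0.0618
q [-0.19  0.67  1.58 -0.01  0.89 -0.38]
```

```bash
python3 -m creep '[[-8,0,0,0,-0.4],[-20,0,0,0,-0.4],[-30,0,0,0,-0.4],[0,0,-40,0,-0.4],[0,0,-50,0,-0.4],[0,0,-50,0,0.2],[10,-48,0,0,0.2],[50,-48,0,0,0.2],[45,0,0,0,0.2],[0,0,0,0,0.2]]'; python3 -m creep '[[0,0,0,0.143,0.2],[0,0,0,0.143,0.2],[0,0,0,0.143,0.2],[0,0,0,0.143,0.2],[0,0,0,0.143,0.2],[0,0,0,0.143,0.2],[0,0,0,0.143,0.2],[0,0,0,0.143,0.2],[0,0,0,0.143,0.2],[0,0,0,0.143,0.2],[0,0,0,0.14,0.2],[0,0,0,0,0.2]]'; python3 w.py; python3 m.py pics/t3.png
```

```text
time_s: 7.5
tcp_pos: [0.4795, 0.0323, 0.1791]
eef_rot: [-1.988, -2.431, -0.001]
ft_force: [-0.7, -0.1, 0.7]
gripper_width: 0.0354
finger_force: 0.0
time_s: 8.7
tcp_pos: [0.4816, 0.0285, 0.1787]
eef_rot: [-3.126, -0.308, 0.0]
ft_force: [-0.2, 0.4, 0.0]
gripper_width: 0.035
finger_force: 0.0
t 8.7 tcp in stop mm [-188.5  -69. ] tip z 156.7 toolx heading rel stop -0.0029 tilt [-0. -0. -1.] F stop [-0.1  0.5] 0.0 width 0.035
q [-0.18  0.31  1.74  0.    1.1   1.19]
rack rect in stop: 23 ((-54.93189239501953, -78.21988677978516), (29.250259399414062, 11.710994720458984), 88.111083984375)
```

View pics/t3.png

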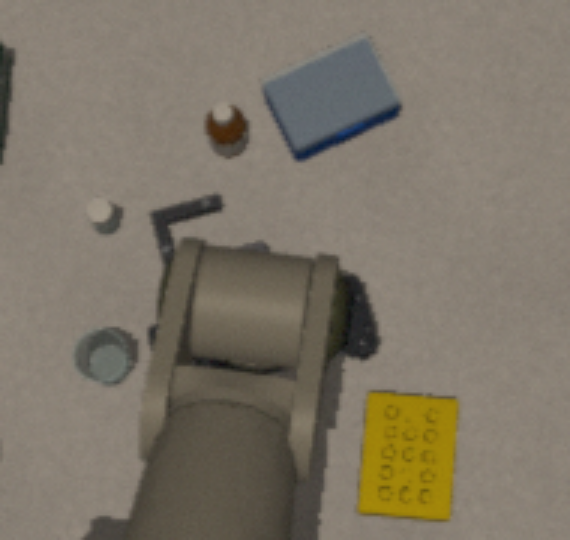

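The picture shows the rack's far edge at about crop px (258,245), inside the short rail's span, with its front part hidden by the wrist. I back off, go down and push along the long rail.

```bash
python3 -m creep '[[-10,-10,0,-0.003,0.2],[-10,-9,0,0,0.2],[0,0,45,0,0.2],[0,0,45,0,0.2],[0,0,30,0,0.2],[0,0,20,0,0.2],[0,0,0,0,0.2]]'; python3 w.py; python3 -m creep '[[8,0,0,0,0.2],[8,0,0,0,0.2],[8,0,0,0,0.2],[8,0,0,0,0.2]]'; python3 w.py
```

```text
time_s: 9.45
tcp_pos: [0.4568, 0.0436, 0.0367]
eef_rot: [-3.124, -0.319, 0.007]
ft_force: [0.3, -0.0, 0.9]
gripper_width: 0.0352
finger_force: 0.0
t 9.45 tcp in stop mm [-209.8  -49.3] tip z 14.7 toolx heading rel stop 0.0048 tilt [-0.004 -0.002 -1.   ] F stop [ 0.3 -0.1] 0.9 width 0.0352
q [-0.16  0.5   1.92  0.    0.73  1.21]
time_s: 9.85
tcp_pos: [0.49, 0.0501, 0.0394]
eef_rot: [3.125, 0.316, 0.0]
ft_force: [-4.4, -1.5, 3.6]
gripper_width: 0.0354
finger_force: 2.0
t 9.85 tcp in stop mm [-175.9  -49.5] tip z 17.4 toolx heading rel stop 0.0026 tilt [ 0.  0. -1.] F stop [-4.6 -0.6] 3.6 width 0.0354
q [-0.14  0.55  1.82 -0.    0.78  1.23]
```

```bash
python3 -m creep '[[8,0,0,0,0.2],[8,0,0,0,0.2],[8,0,0,0,0.2],[6,0,0,0,0.2],[4,0,0,0,0.2],[0,0,0,0,0.2]]'; python3 w.py; python3 -m creep '[[2,0,0,0,0.2],[2,0,0,0,0.2]]'; python3 w.py;  python3 -m creep '[[2,0,0,0,0.2],[2,0,0,0,0.2]]'; python3 w.py
```

```text
time_s: 10.45
tcp_pos: [0.5233, 0.0568, 0.0387]
eef_rot: [3.126, 0.315, 0.002]
ft_force: [0.2, 0.7, 0.2]
gripper_width: 0.035
finger_force: 0.0
t 10.45 tcp in stop mm [-142.   -49.5] tip z 16.7 toolx heading rel stop 0.0018 tilt [ 0.001  0.    -1.   ] F stop [0.3 0.6] 0.2 width 0.035
q [-0.11  0.6   1.72  0.    0.82  1.26]
time_s: 10.65
tcp_pos: [0.5264, 0.0576, 0.0386]
eef_rot: [-3.126, -0.315, 0.001]
ft_force: [-1.9, -1.4, 0.1]
gripper_width: 0.0352
finger_force: 1.0
t 10.65 tcp in stop mm [-138.8  -49.4] tip z 16.6 toolx heading rel stop 0.0017 tilt [-0.001 -0.    -1.   ] F stop [-2.1 -1. ] 0.1 width 0.0352
q [-0.11  0.61  1.71 -0.    0.83  1.26]
time_s: 10.85
tcp_pos: [0.5305, 0.0584, 0.0386]
eef_rot: [-3.126, -0.315, 0.0]
ft_force: [-1.9, -0.8, -0.8]
gripper_width: 0.0352
finger_force: 0.8
t 10.85 tcp in stop mm [-134.6  -49.4] tip z 16.6 toolx heading rel stop 0.0017 tilt [-0. -0. -1.] F stop [-2.  -0.4] -0.8 width 0.0352
q [-0.11  0.61  1.69  0.    0.83  1.26]
```

```bash
python3 -m creep '[[1.5,0,0,0,0.2],[1.5,0,0,0,0.2]]'; python3 w.py; python3 -m creep '[[1.5,0,0,0,0.2],[1.5,0,0,0,0.2]]'; python3 w.py
```

```text
time_s: 11.05
tcp_pos: [0.5335, 0.059, 0.0387]
eef_rot: [-3.126, -0.315, 0.0]
ft_force: [-1.8, -0.6, -0.4]
gripper_width: 0.0351
finger_force: 0.7
t 11.05 tcp in stop mm [-131.6  -49.4] tip z 16.7 toolx heading rel stop 0.0018 tilt [-0. -0. -1.] F stop [-1.8 -0.2] -0.4 width 0.0351
q [-0.11  0.62  1.68  0.    0.84  1.26]
time_s: 11.25
tcp_pos: [0.5344, 0.0592, 0.0386]
eef_rot: [3.125, 0.316, -0.01]
ft_force: [-21.4, -7.4, 15.8]
gripper_width: 0.0351
finger_force: 10.8
t 11.25 tcp in stop mm [-130.7  -49.4] tip z 16.6 toolx heading rel stop 0.0025 tilt [-0.006 -0.    -1.   ] F stop [-22.4  -3. ] 15.8 width 0.0351
q [-0.11  0.62  1.68 -0.    0.85  1.26]
```

```bash
python3 -m creep '[[-8,0,0,0,0.2],[-22,0,0,0,0.2],[-30,0,-10,0,0.2],[0,0,-50,0,0.2],[0,0,-50,0,0.2],[0,50,-30,0,0.2],[0,50,0,0,0.2],[0,50,0,0,-0.4],[0,50,0,0,-0.4],[0,50,0,0,-0.4],[0,30,0,0,-0.4],[0,0,0,0,-0.4]]'; python3 w.py; python3 m.py pics/t4.png
```

```text
time_s: 12.45
tcp_pos: [0.5322, -0.2233, 0.1742]
eef_rot: [3.125, 0.309, 0.002]
ft_force: [1.0, 1.5, -0.8]
gripper_width: 0.0614
finger_force: 0.0
t 12.45 tcp in stop mm [-188.6 -325.8] tip z 152.2 toolx heading rel stop -0.0021 tilt [ 0.001  0.001 -1.   ] F stop [1.2 1.3] -0.8 width 0.0614
q [-0.6   0.5   1.45 -0.    1.18  0.77]
rack rect in stop: 1146 ((-60.67803192138672, -48.78329086303711), (120.53297424316406, 91.61135864257812), 0.2012118548154831)
```

View pics/t4.png

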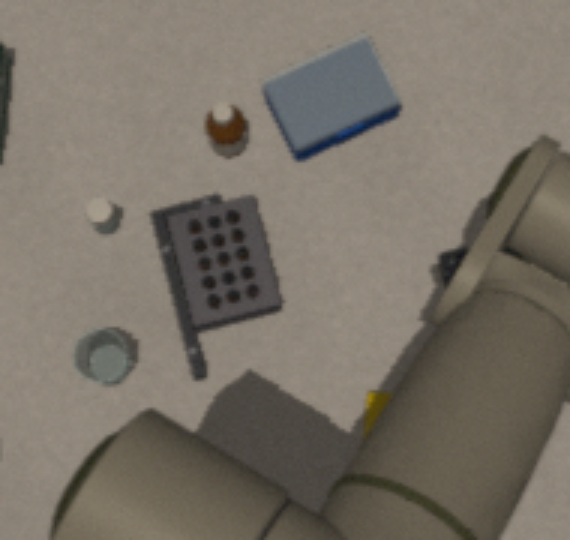

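The rack sits at both rails with an angle error of 0.2°. The fit puts its centre at (-60.7, -48.8), and the y offset is within the stop calibration. I add one gentle seating push towards the long rail.

```bash
python3 -m creep '[[23,-37,0,0,0],[23,-37,0,0,0],[23,-37,0,0,0],[23,-37,0,0,0],[23,-37,0,0,0],[0,0,0,-0.143,0],[0,0,0,-0.143,0],[0,0,0,-0.143,0],[0,0,0,-0.143,0],[0,0,0,-0.143,0],[0,0,0,-0.143,0]]'; python3 -m creep '[[0,0,0,-0.143,0],[0,0,0,-0.143,0],[0,0,0,-0.143,0],[0,0,0,-0.143,0],[0,0,0,-0.143,0],[0,0,0,0,0]]'; python3 w.py
```

```text
time_s: 13.6
tcp_pos: [0.6073, -0.014, 0.1747]
eef_rot: [2.706, 1.597, 0.001]
ft_force: [-0.2, -0.5, -0.1]
gripper_width: 0.0441
finger_force: 0.0
time_s: 14.2
tcp_pos: [0.6074, -0.0142, 0.1747]
eef_rot: [1.982, 2.438, 0.001]
ft_force: [-1.1, 0.5, -0.7]
gripper_width: 0.044
finger_force: 0.0
t 14.2 tcp in stop mm [ -73.6 -135.8] tip z 152.7 toolx heading rel stop 1.5774 tilt [ 0.  0. -1.] F stop [-1.   0.7] -0.7 width 0.044
q [-0.22  0.57  1.35  0.    1.23 -0.42]
```

```bash
python3 -m creep '[[0,0,45,0.005,0],[0,0,45,0,0],[0,0,30,0,0],[0,0,16,0,0],[8,0,0,0,0],[8,0,0,0,0],[6,0,0,0,0],[4,0,0,0,0],[0,0,0,0,0]]';python3 w.py;  python3 -m creep '[[1.5,0,0,0,0],[1.5,0,0,0,0]]'; python3 w.py; python3 -m creep '[[1.5,0,0,0,0],[1.5,0,0,0,0]]'; python3 w.py
```

```text
time_s: 15.1
tcp_pos: [0.6029, 0.0106, 0.0393]
eef_rot: [1.989, 2.43, 0.001]
ft_force: [-0.2, 1.0, -0.1]
gripper_width: 0.0438
finger_force: 0.0
t 15.1 tcp in stop mm [ -73.1 -110.5] tip z 17.3 toolx heading rel stop 1.5704 tilt [-0.     0.001 -1.   ] F stop [-0.  1.] -0.1 width 0.0438
q [-0.18  0.73  1.47  0.    0.94 -0.38]
time_s: 15.3
tcp_pos: [0.6021, 0.0127, 0.0386]
eef_rot: [1.991, 2.43, 0.0]
ft_force: [0.1, -0.9, 0.4]
gripper_width: 0.0439
finger_force: 0.0
t 15.3 tcp in stop mm [ -73.4 -108.3] tip z 16.6 toolx heading rel stop 1.5694 tilt [-0.  0. -1.] F stop [-0.1 -0.9] 0.4 width 0.0439
q [-0.17  0.73  1.47  0.    0.94 -0.37]
time_s: 15.5
tcp_pos: [0.6013, 0.0154, 0.0384]
eef_rot: [1.991, 2.43, -0.002]
ft_force: [-1.2, -3.9, 1.0]
gripper_width: 0.0441
finger_force: 2.2
t 15.5 tcp in stop mm [ -73.7 -105.5] tip z 16.4 toolx heading rel stop 1.57 tilt [-0.001 -0.001 -1.   ] F stop [-1.9 -3.6] 1.0 width 0.0441
q [-0.17  0.73  1.47 -0.    0.94 -0.37]
```

```bash
python3 -m creep '[[1,0,0,0,0],[1,0,0,0,0]]'; python3 w.py; python3 -m creep '[[1,0,0,0,0],[0,0,0,0,0]]'; python3 w.py
```

```text
time_s: 15.7
tcp_pos: [0.6015, 0.016, 0.0387]
eef_rot: [1.988, 2.429, -0.003]
ft_force: [0.7, -14.3, 1.8]
gripper_width: 0.0442
finger_force: 7.0
t 15.7 tcp in stop mm [ -73.4 -105. ] tip z 16.7 toolx heading rel stop 1.5708 tilt [-0.003  0.    -1.   ] F stop [ -2.1 -14.2] 1.8 width 0.0442
q [-0.17  0.73  1.47 -0.    0.94 -0.36]
time_s: 15.9
tcp_pos: [0.6018, 0.0161, 0.039]
eef_rot: [1.987, 2.428, -0.003]
ft_force: [1.0, -15.7, 1.2]
gripper_width: 0.0438
finger_force: 7.5
t 15.9 tcp in stop mm [ -73.1 -104.9] tip z 17.0 toolx heading rel stop 1.5708 tilt [-0.005  0.001 -1.   ] F stop [ -2.1 -15.6] 1.2 width 0.0438
q [-0.17  0.73  1.47 -0.    0.94 -0.36]
```

```bash
python3 -m creep '[[-5,0,0,0,0],[-20,0,0,0,0],[-30,0,-10,0,0],[-10,0,-50,0,0],[-40,0,-50,0,0],[-50,0,-20,0,0],[-50,0,0,0,0],[-50,0,0,0,0],[-20,-20,0,0,0],[0,0,0,0,0]]'; python3 m.py; python3 m.py pics/t5.png
python3 - <<'E'
from w import *
im,d=env.get_image("side"); cv2.imwrite("pics/s5.png",cv2.resize(im[130:270,140:300],None,fx=4,fy=4,interpolation=cv2.INTER_CUBIC)[...,::-1])
# stop re-fit, top faces visible
im,d=env.get_image("top");P=cloud("top",d);z=P[...,2]; g=im.astype(int).max(2)<75
s=((P[...,:2]-C)@S.T*1000)
m=(z>.015)&(z<.029)
a=s[m&(s[...,0]>-160)&(s[...,0]<-125)&(abs(s[...,1]-7)<15)]; print("long rail tail y",np.percentile(a[:,1],[0,5,50,95,100]).round(1),len(a))
b=s[m&(s[...,1]>-60)&(s[...,1]<-5)&(abs(s[...,0]-7)<15)]; print("short rail x",np.percentile(b[:,0],[0,5,50,95,100]).round(1),len(b))
E
```

```text
time_s: 16.9
tcp_pos: [0.6315, -0.2458, 0.1544]
eef_rot: [-1.996, -2.425, 0.0]
ft_force: [-0.5, 0.7, -0.1]
gripper_width: 0.0441
finger_force: 0.0
rack rect in stop: 1131 ((-60.4090461730957, -47.641746520996094), (120.56562805175781, 92.15482330322266), 0.2813636362552643)
rack rect in stop: 1147 ((-60.56803894042969, -47.142635345458984), (94.03034973144531, 120.25448608398438), 89.51742553710938)Traceback (most recent call last):
  File "<stdin>", line 7, in <module>
    return _quantile_unchecked(
        a, q, axis, out, overwrite_input, method, keepdims, weights)
    return _ureduce(a,
                    func=_quantile_ureduce_func,
    ...<5 lines>...
                    overwrite_input=overwrite_input,
                    method=method)
    r = func(a, **kwargs)
    result = _quantile(arr,
                       quantiles=q,
    ...<2 lines>...
                       out=out,
                       weights=wgt)
    slices_having_nans = np.isnan(arr[-1, ...])
                                  ~~~^^^^^^^^^
IndexError: index -1 is out of bounds for axis 0 with size 0
```

View pics/s5.png

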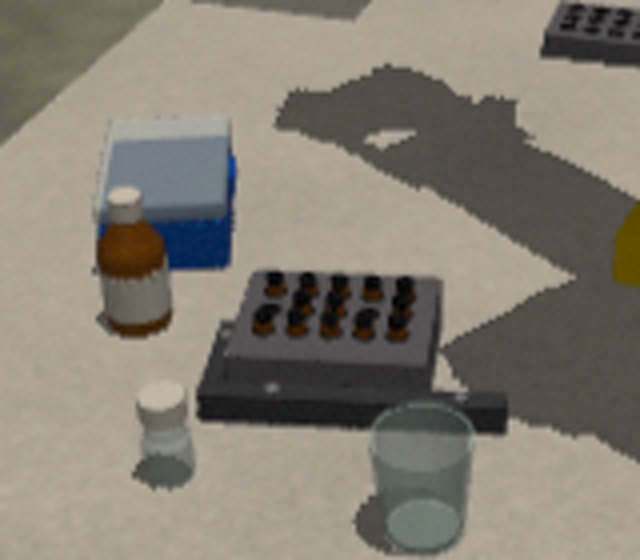

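View pics/t5.png

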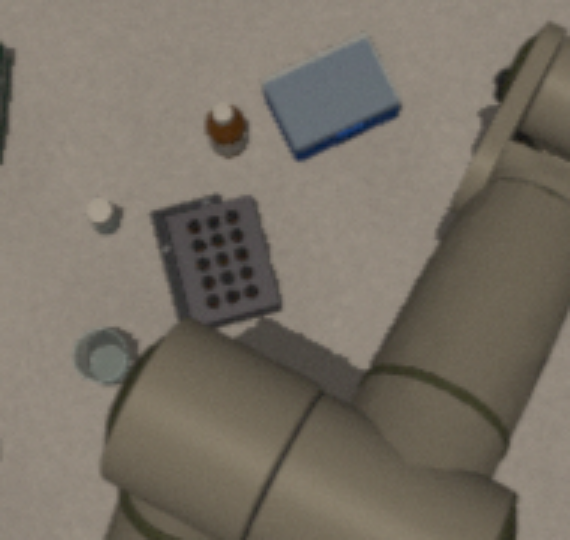

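The side and top views show the rack square in the corner, with its far edge on the short rail (top crop px (215,205)) and its long side on the long rail (about (185,270)). The bystanders stand where they were. Contact with both rails was felt in the force readings, and the robot is clear.

```bash
python3 -c "
from plant import env
print(env.hand_in())"
```

```text
the job is handed in; nothing more can be done
None
```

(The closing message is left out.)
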